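Lock the measuring cylinder's foot into its anti-tip dock

ROBOT

A 6-joint arm with a two-finger parallel gripper is mounted at the origin on a cart in front of the work surface, level with it; the furniture and walls round the work are solid. World frame = base frame: x ahead of the robot, y to its left, z up, the work surface at z = 0. Lengths are in m, angles in rad, forces in N, time in s.
With the tool pointing down it reaches from about 0.375 to 0.9 m from the base axis. Payload 3.1 kg.
Tool frame: the origin (TCP) lies on the centre line of the jaws, within the pads' length; the fingertips stand 8 mm ahead of it and the grasp point (between the pads) lies 11 mm behind it; z points along the fingers, y is the line along which they close (so a half turn about z gives the same grasp; the last joint's range is limited). The gripper opens to 85 mm and grips with 20 to 120 N. Pads are 22 mm wide; open, the fingers measure 114 mm over their backs; the gripper's body (76 mm by 85 mm) begins 54 mm behind the grasp point. The pads swing forward as they close: fully open they stand 13 mm farther back than shut.
Start: joints at [1.024, 0.527, 1.433, -0, 1.181, -0.178], TCP at [0.225, 0.583, 0.239] pointing down, gripper open.
Joint ranges: [-3.08, 3.08], [-0.75, 2.2], [0.22, 2.44], [-1.43, 4.57], [0, 2.65], [-2.85, 2.85]. Speed limits (rad/s): [2.79, 2.79, 3.14, 3.14, 3.14, 3.14].

INTERFACE

Orientations are given as a unit quaternion [x, y, z, w].
In Python, from station import * gives the robot as it stands.
- The arm moves only by the tool play_rows, never from a script. Its argument "rows" is a list of rows, each a list of 3 entries, a list of its own where there are three numbers: the turn, a rotation vector about the tool's x, y, z in degrees, then the shift along the tool's x, y, z in mm, then the closure, from 0 (fully open) to 1 (shut). In form: [[[ax, ay, az], [dx, dy, dz], jaw], ...]. A call has 1 to 12 rows; each row shifts and turns the commanded pose from where the row before left it, along the tool's axes as they then stand; what a row does not reach is not made up. A row lasts 1/12 s, in which the tool goes at most 41.7 mm and 7.16 degrees, less where a joint would pass 70% of its speed; a pose out of reach is approached as far as the arm can. A call with a gripper value outside its range is refused whole. The fingers move at their own pace and stop on an object; "grip_force" is the grip in N (left out, the last holds). Time passes only in rows, so rows that do not move let the fingers close. It gives the time, the measured TCP pose, the force, the opening and the grip force at its end, in the units of the state.
- sense(): the state, without advancing time (a new reading comes with each control period).
- snapshot(name): name is "side" or "top" or "wrist"; returns (picture, depth): 480x640x3 uint8, red, green, blue; 480x640 float32, m along the optical axis (not along the pixel's ray), 0 where there is no reading.
- get_calibration(name): a dict with "vfov" (degrees; the focal length in pixels is half the picture's height over the tangent of half this angle, whatever the lens; pixels are square), "cx", "cy" (the principal point, pixels), "xyz" and "attitude" of the camera in the world. Camera axes: x right, y down, z forward; pixel columns grow to the right and rows downward; lengths in m; the calibration is good to about 2 mm. The wrist camera is an equidistant fisheye: a pixel r from the principal point sees the ray r / f radians off the axis. A picture is of the moment at which its call begins: read the wrist's pose just before it. get_calibration takes no time and is no camera call; for the wrist camera it gives the pose at the moment of the call.
- sign_off(): hands the job in; it is judged then, once.
The state is a dict: "t": time; "q": joint angles; "qd": joint speeds; "tau": joint torques, N m; "tcp_pos": TCP position; "tool_rot": TCP orientation; "force": force on the tool from outside, world axes, zero at the start; "ft_torque": the same for the moment, N m; "finger_gap": opening from 0.0 (shut) to 1.0 (fully open); "gripper_force": force on a finger pad.
Only numpy, scipy, OpenCV 4.12 (cv2) and the standard library are available. Lean on these libraries where they do the work, as an engineer would, in place of code of your own. Each camera call takes 0.05 s, during which the arm holds its last target. There are 200 camera calls.

TASK

Pick out the tall measuring cylinder with the blue foot from the glassware on the left and put it away in the orange anti-tip dock: stand its foot on the bare metal apron in front of the orange block, then slide it sideways under the overhanging orange rim until the tube is fully home at the end of the slot. Let go of it there, standing upright.

Things in the scene. Friction and masses are not known exactly. Their poses are not given: they have to be found in the camera images.
- cylinder_center (a point): Measuring cylinder, 180 mm tall, upright: clear tube 28 mm across on a blue hexagonal foot (54 x 62 mm, 6 mm thick; 24 mm stem up to 16 mm). 90 g; yaw is of no importance. Point: on the axis, 90 mm above the underside; z up. Among a flask, a bottle and a tub up to 106 mm tall, 90 mm or more away axis to axis: keep fingertips above 115 mm there, and carry it with the foot 120 mm up.
- cylinder_grip (a point): The same cylinder: point on its axis 145 mm above the foot's underside, 35 mm below the rim. The place to take the tube from above, from any side (28 mm wide), so that the gripper's body clears the rim.
- dock_apron (a point): Fixed dock: aluminium plate 190 x 110 mm, 6 mm thick, with an orange U-shaped block on its far half. Point: on the plate's top (6 mm above the worktop), mid-apron, 95 mm before dock_seat: set the foot down here, clear of the block. x = level push-in direction, roughly away from the robot (yaw varies up to 23 degrees), y across, z up. The bare apron reaches 50 mm before and beyond it in x.
- dock_seat (a point): Same dock, same axes: point on the plate's top where the cylinder's axis stands when the tube meets the slot's end. The orange overhang begins at x = -45 mm; underside 13 mm, top 20 mm above the plate. The foot slides beneath it (pocket 84 mm wide); the tube runs in a slot 42 mm wide, flared at its mouth, whose end at x = +14 mm stops it. Nothing within 70 mm of the slot is above 80 mm.
There are look-alikes about, which are no part of the job. What is meant by the part that bears cylinder_center is not red, and is the larger of those in its own colour.

How it is judged:
At the end, for the whole second after the job is handed in: The measuring cylinder stands upright (within about 6 degrees) on the dock's base plate with its foot under the orange overhang and its axis within 15 mm of the fully-home point along the slot and across it, let go (x of cylinder_center in the frame of dock_seat between -0.015 and 0.012 m and y of cylinder_center in the frame of dock_seat between -0.015 and 0.015 m and z of cylinder_center in the frame of dock_seat between 0.083 and 0.096 m and angle between cylinder_center's own z axis and vertical below 0.1 rad); the robot touches nothing.
It also fails if it takes over 38 s, if anything falls off the work surface, if the arm or the gripper's body presses on something with over 40 N, if the wrist force passes 120 N, or if a joint passes its speed limit or range.

## Working session

There is one attempt and no reset: what is moved stays moved. The work goes in short steps, Python scripts to look and compute and a tool call to move; the robot and the scene stay as the last step left them, time stands still between calls to the robot, and variables do not carry over. Pictures are saved under pics/ and viewed, at most 10 in all, crops included, and the job is handed in when it is done.

Besides the shell and the picture viewer there is one more tool, called after "Call:" in YAML: its name, and indented under it one key for each argument. play_rows: Moves the arm, as the interface text tells. Its arguments: {"type":"object","properties":{"rows":{"type":"array","items":{"type":"array"}},"grip_force":{"type":"number"}},"required":["rows"]}

```bash
mkdir -p pics; ls; python3 - <<'E'
from station import *
import cv2,numpy as np
s=sense();print({k:np.round(v,3) for k,v in s.items()})
for n in("top","side"):
    c=get_calibration(n);print(n,c)
    p,d=snapshot(n);cv2.imwrite(f"pics/{n}0.png",p[:,:,::-1]);np.save(f"pics/{n}0.npy",d)
E
```

```text
pics
{'t': np.float64(0.0), 'q': array([ 1.024,  0.528,  1.434, -0.   ,  1.181, -0.178]), 'qd': array([-0.   , -0.001, -0.002,  0.001,  0.   ,  0.001]), 'tau': array([ 0.0000e+00, -4.4235e+01, -1.7802e+01, -0.0000e+00,  9.0000e-03,
        0.0000e+00]), 'tcp_pos': array([0.224, 0.583, 0.238]), 'tool_rot': array([ 0.183,  0.983, -0.001, -0.   ]), 'force': array([-0.159,  0.308,  0.036]), 'ft_torque': array([ 0.01 ,  0.008, -0.01 ]), 'gripper_force': np.float64(0.0), 'finger_gap': np.float64(0.998)}
top {'vfov': 57.802781998255846, 'cx': 312.9738164812426, 'cy': 237.94254937909224, 'xyz': array([0.39537843, 0.2104191 , 0.96115868]), 'attitude': array([-0.69900265,  0.71044622, -0.06897112,  0.0436401 ])}
side {'vfov': 48.95233842460475, 'cx': 321.53877712594016, 'cy': 230.99189274798988, 'xyz': array([ 0.40825878, -0.71219842,  0.58480587]), 'attitude': array([ 0.85517265, -0.06073527,  0.03938096, -0.51326416])}
```

View pics/top0.png

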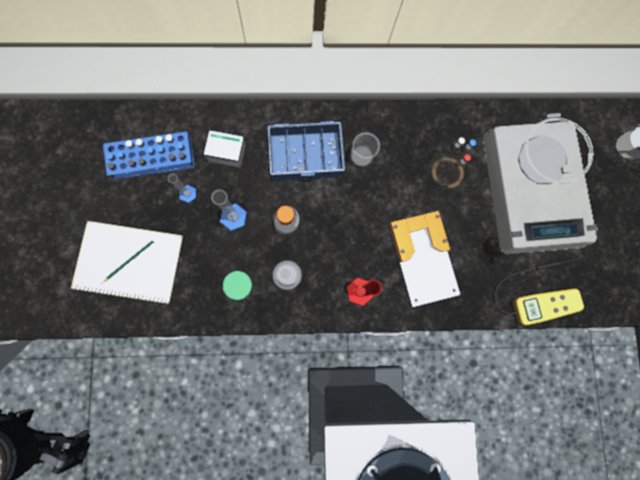

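View pics/side0.png

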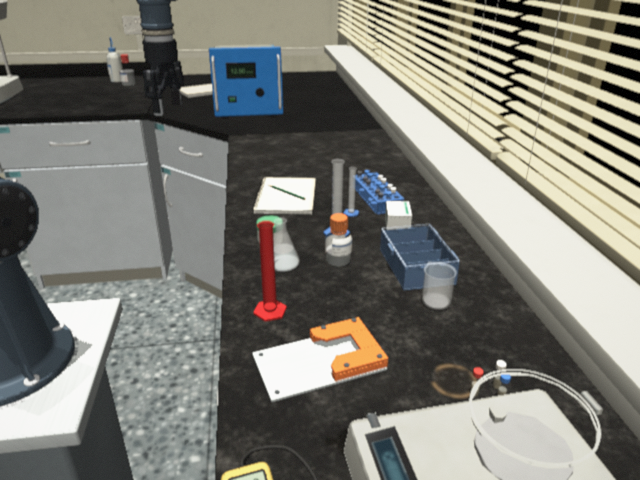

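The top view shows the wanted cylinder (larger blue foot at (233,217), rim at (219,199)), with a smaller look-alike foot at (187,193). The dock's plate front corners are at (411,306) and (459,293), with the orange U around (421,235). In the side view the cylinder rim is at (338,162) and the plate corners at (254,358) and (275,396).

```bash
cat > h.py <<'E'
from station import *
import cv2,numpy as np
from scipy.spatial.transform import Rotation as R
def ray(c,uv,fish=False):
    f=240/np.tan(np.radians(c["vfov"])/2); uv=np.atleast_2d(uv).astype(float)
    x=(uv-[c["cx"],c["cy"]])/f
    if fish:
        r=np.linalg.norm(x,axis=1,keepdims=True); d=np.c_[x/np.maximum(r,1e-9)*np.sin(r),np.cos(r)]
    else: d=np.c_[x,np.ones(len(x))]
    return R.from_quat(c["attitude"]).apply(d)
def onz(c,uv,z,fish=False):
    d=ray(c,uv,fish);o=np.array(c["xyz"]);return o+d*((z-o[2])/d[:,2:])
def tri(c1,u1,c2,u2,f1=False,f2=False):
    o1,o2=map(np.array,(c1["xyz"],c2["xyz"]));a=ray(c1,u1,f1)[0];b=ray(c2,u2,f2)[0]
    t=np.linalg.lstsq(np.c_[a,-b],o2-o1,rcond=None)[0]
    p,q=o1+a*t[0],o2+b*t[1];return (p+q)/2,np.linalg.norm(p-q)
E
python3 - <<'E'
from h import *
T=get_calibration("top");S=get_calibration("side")
t=cv2.imread("pics/top0.png");s=cv2.imread("pics/side0.png")
print("rim",tri(T,[219,199],S,[338,162]))
ht=cv2.cvtColor(t,cv2.COLOR_BGR2HSV)
m=cv2.inRange(ht,(100,120,80),(125,255,255));m[:,:205]=0;m[:,250:]=0;m[:190]=0;m[245:]=0
ys,xs=np.nonzero(m);(c,r)=cv2.minEnclosingCircle(np.c_[xs,ys].astype(np.float32))
print("foot px",c,r,len(xs),onz(T,[c],.006))
D=np.load("pics/top0.npy");print("depth foot",D[int(c[1])+5,int(c[0])+5])
# dock
hsv=ht;w=cv2.inRange(hsv,(0,0,150),(180,60,255));w[:220]=0;w[:,:390]=0;w[:,470:]=0;w[312:]=0
n,l,st,_=cv2.connectedComponentsWithStats(w);k=1+np.argmax(st[1:,4]);w=(l==k).astype(np.uint8)
ys,xs=np.nonzero(w);P=onz(T,np.c_[xs,ys],.006)
cn=max(cv2.findContours(w,0,2)[0],key=cv2.contourArea);print("plate poly",cv2.approxPolyDP(cn,3,True)[:,0].tolist())
o=cv2.inRange(hsv,(8,150,120),(25,255,255));o[:,:385]=0;o[:,455:]=0;o[:200]=0;o[270:]=0
cn=max(cv2.findContours(o,0,2)[0],key=cv2.contourArea);print("orange poly",cv2.approxPolyDP(cn,2,True)[:,0].tolist())
hs=cv2.cvtColor(s,cv2.COLOR_BGR2HSV)
w=cv2.inRange(hs,(0,0,150),(180,60,255));w[:330]=0;w[400:]=0;w[:,:240]=0;w[:,365:]=0
cn=max(cv2.findContours(w,0,2)[0],key=cv2.contourArea);print("plate side",cv2.approxPolyDP(cn,3,True)[:,0].tolist())
cv2.imwrite("pics/crop1.png",np.hstack([cv2.resize(t[200:315,380:470],(450,575),interpolation=2),cv2.resize(s[145:260,310:375],(325,575),interpolation=2)]))
E
```

```text
rim (array([0.59883822, 0.35233368, 0.17840021]), np.float64(0.005798699323380372))
foot px (233.0, 216.5) 14.115694046020508 360 [[0.59957669 0.35213877 0.006     ]]
depth foot 0.9718414
plate poly [[427, 229], [410, 233], [415, 251], [409, 260], [400, 262], [412, 306], [459, 294], [447, 251], [431, 245]]
orange poly [[397, 221], [405, 220], [407, 223], [409, 219], [418, 220], [423, 225], [413, 229], [426, 226], [430, 231], [433, 245], [442, 250], [449, 249], [448, 243], [441, 240], [446, 237], [440, 218], [434, 217], [437, 211]]
plate side [[357, 348], [349, 338], [331, 345], [308, 338], [255, 351], [253, 356], [270, 398], [277, 399], [364, 374], [336, 382], [331, 375], [330, 364], [335, 355]]
```

View pics/crop1.png

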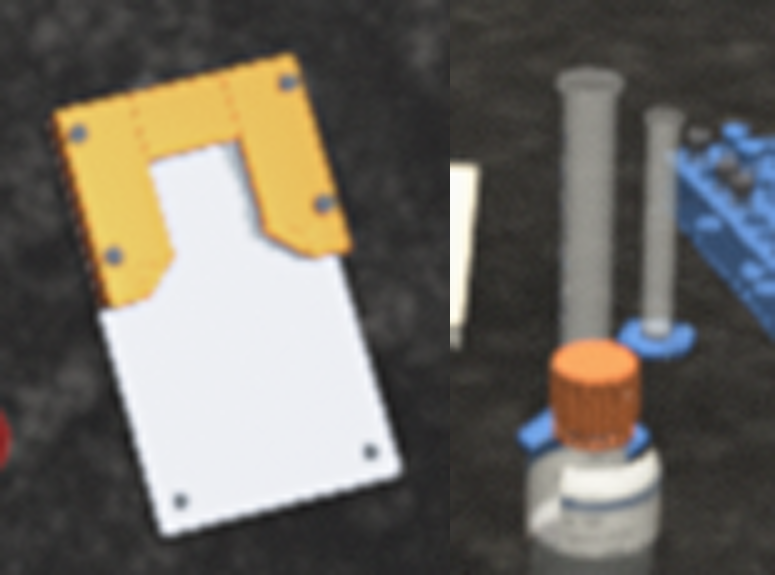

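The crop shows the dock clearly. At top-image scale, the plate front corners are (412,307) and (460.4,294). The orange mouth is at (401.4,262) and (450,250), the back corners at (390.8,222.6) and (439,210.6), and the slot-end corners at (410,232.4) and (428,227.6).

```bash
python3 - <<'E'
from h import *
T=get_calibration("top");S=get_calibration("side")
print(tri(T,[412,307],S,[254,355]),tri(T,[460.2,294],S,[274,397]))
F=onz(T,[[412,307],[460.2,294]],.006);B=onz(T,[[390.8,222.6],[439,210.6]],.026);M=onz(T,[[401.4,262],[450,250]],.026);E=onz(T,[[410,232.4],[428,227.6]],.026)
for n,a in zip("FBME",(F,B,M,E)):print(n,a.round(4).tolist(),np.linalg.norm(a[0]-a[1]))
f,b,m,e=[a.mean(0)[:2] for a in(F,B,M,E)]
x=(b-f);L=np.linalg.norm(x);x/=L
lat=np.mean([ (a[0]-a[1])[:2]/np.linalg.norm(a[0]-a[1]) for a in (F,B,M)],0)
print("L",L,"yaw",np.degrees(np.arctan2(x[1],x[0])),"lat yaw",np.degrees(np.arctan2(-lat[0],lat[1])))
seats=[f+145*x/1e3,b-45*x/1e3,m+45*x/1e3,e-14*x/1e3];print(np.round(seats,4))
seat=np.mean(seats,0);print(seat,"apron",seat-.095*x)
s=sense();R0=R.from_quat(s["tool_rot"]);print(R0.as_matrix().round(3),s["tcp_pos"])
E
```

```text
(array([ 0.39537547, -0.04028834,  0.0020221 ]), np.float64(0.00516869120455549)) (array([ 0.42144876, -0.14599882,  0.01168618]), np.float64(0.005010656726251195))
F [[0.3928, -0.0393, 0.006], [0.4191, -0.1481, 0.006]] 0.11195357218042794
B [[0.5775, 0.0029, 0.026], [0.6034, -0.1064, 0.026]] 0.11230801012000625
M [[0.4899, -0.0162, 0.026], [0.5147, -0.125, 0.026]] 0.11160477062568519
E [[0.555, -0.0386, 0.026], [0.5653, -0.0793, 0.026]] 0.04195294729236808
L 0.18920916815598068 yaw 12.80819512495413 lat yaw 13.23874532714812
[[ 0.5473 -0.0615]
 [ 0.5466 -0.0617]
 [ 0.5462 -0.0606]
 [ 0.5465 -0.0621]]
[ 0.54664382 -0.06148394] apron [ 0.45400764 -0.0825443 ]
[[-0.933  0.36  -0.001]
 [ 0.36   0.933 -0.002]
 [ 0.    -0.002 -1.   ]] [0.22436461 0.58267032 0.23843589]
```

Call:
play_rows:
  rows:
    - [[0,0,0],[-20,-4,0],0]
    - [[0,0,0],[-37,-7,0],0]
    - [[0,0,0],[-37,-7,0],0]
    - [[0,0,0],[-40,-7,0],0]
    - [[0,0,0],[-40,-7,0],0]
    - [[0,0,0],[-40,-7,0],0]
    - [[0,0,0],[-40,-7,0],0]
    - [[0,0,0],[-40,-7,0],0]
    - [[0,0,0],[-40,-7,0],0]
    - [[0,0,0],[-40,-7,0],0]
    - [[0,0,0],[-37,-7,0],0]
    - [[0,0,0],[-22,-6,0],0]
  grip_force: 40

```text
t: 1.1
tcp_pos: [0.6036, 0.35, 0.2386]
tool_rot: [0.184, 0.983, -0.0, 0.001]
force: [0.8, 1.0, -0.1]
finger_gap: 0.999
gripper_force: 0.0
```

```bash
python3 - <<'E'
from h import *
s=sense();print(s["t"],s["tcp_pos"],s["q"],R.from_quat(s["tool_rot"]).as_matrix().round(3))
c=get_calibration("wrist");print(c);p,d=snapshot("wrist");cv2.imwrite("pics/w1.png",p[:,:,::-1])
t,_=snapshot("top");cv2.imwrite("pics/top1.png",t[:,:,::-1])
E
```

```text
1.1 [0.60358494 0.3499764  0.23857722] [ 0.3662231   0.62989341  1.23305526 -0.00134028  1.27768668 -0.83356263] [[-0.932  0.362  0.001]
 [ 0.362  0.932 -0.001]
 [-0.002 -0.    -1.   ]]
{'vfov': 65.70646984690485, 'cx': 318.81755141400595, 'cy': 226.5693510450442, 'xyz': array([0.54117723, 0.37406199, 0.37304442]), 'attitude': array([0.81795665, 0.55984296, 0.07450763, 0.10941382])}
```

View pics/w1.png

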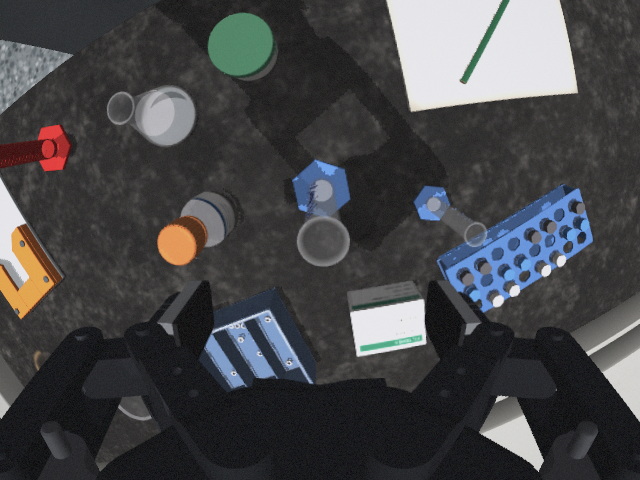

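The wrist view shows the blue foot at about (321,188) and the tube's rim circle at about (323,240). The jaws are straddling on either side, level with image centre.

```bash
python3 - <<'E'
from h import *
W={'vfov': 65.70646984690485, 'cx': 318.81755141400595, 'cy': 226.5693510450442, 'xyz': np.array([0.54117723, 0.37406199, 0.37304442]), 'attitude': np.array([0.81795665, 0.55984296, 0.07450763, 0.10941382])}
print("foot",onz(W,[[321,188]],.006,True),"rim",onz(W,[[323,240.5]],.18,True))
T=get_calibration("top")
print("tri rim",tri(T,[219,199],W,[323,240.5],f2=True),"foot",tri(T,[233,216.5],W,[321,188],f2=True))
s=sense()
for p in ([.5996,.352,.136],):print(R.from_quat(s["tool_rot"]).inv().apply(np.array(p)-s["tcp_pos"])*1e3)
E
```

```text
foot [[0.59771169 0.35419822 0.006     ]] rim [[0.59821601 0.35422095 0.18      ]]
tri rim (array([0.59840615, 0.35347914, 0.17426331]), np.float64(0.0029121633967254387)) foot (array([ 0.59993122,  0.35348068, -0.00102891]), np.float64(0.0023407546700798467))
[  4.88325902   1.03604114 102.26632294]
```

Call:
play_rows:
  rows:
    - [[0,0,0],[6,1,0],0]
    - [[0,0,0],[0,0,15],0]
    - [[0,0,0],[0,0,25],0]
    - [[0,0,0],[0,0,25],0]
    - [[0,0,0],[0,0,22],0]
    - [[0,0,0],[0,0,12],0]
    - [[0,0,0],[0,0,4],0]
    - [[0,0,0],[0,0,0],0.4]
    - [[0,0,0],[0,0,0],1]
    - [[0,0,0],[0,0,0],1]
    - [[0,0,0],[0,0,0],1]
    - [[0,0,0],[0,0,0],1]
  grip_force: 40

```text
t: 2.2
tcp_pos: [0.5954, 0.3562, 0.1378]
tool_rot: [0.183, 0.983, 0.001, 0.001]
force: [0.4, -0.0, 4.1]
finger_gap: 0.319
gripper_force: 39.0
```

Call:
play_rows:
  rows:
    - [[0,0,0],[0,0,0],1]
    - [[0,0,0],[0,0,0],1]
    - [[0,0,0],[0,0,0],1]
    - [[0,0,0],[0,0,0],1]
    - [[0,0,0],[0,0,0],1]
    - [[0,0,0],[0,0,0],1]

```text
t: 2.7
tcp_pos: [0.5955, 0.356, 0.1379]
tool_rot: [0.183, 0.983, 0.001, 0.001]
force: [-0.6, -0.6, 5.8]
finger_gap: 0.316
gripper_force: 39.5
```

Call:
play_rows:
  rows:
    - [[0,0,0],[0,0,-10],1]
    - [[0,0,0],[0,0,-20],1]
    - [[0,0,0],[0,0,-30],1]
    - [[0,0,0],[0,0,-30],1]
    - [[0,0,0],[0,0,-25],1]
    - [[0,0,0],[0,0,-15],1]
    - [[0,0,0],[0,0,0],1]
    - [[0,0,0],[0,0,0],1]

```text
t: 3.37
tcp_pos: [0.5948, 0.356, 0.267]
tool_rot: [0.183, 0.983, 0.0, 0.001]
force: [-0.5, -0.0, -2.3]
finger_gap: 0.318
gripper_force: 39.5
```

```bash
python3 - <<'E'
from h import *
s=sense();c=get_calibration("wrist");print(s["tcp_pos"],s["force"],c)
p,d=snapshot("side");q,d=snapshot("wrist")
cv2.imwrite("pics/s2.png",np.hstack([cv2.resize(p[20:280,220:420,::-1],(460,598)),cv2.resize(q[130:390,250:390,::-1],(322,598))]))
t,_=snapshot("top");h=cv2.cvtColor(t,cv2.COLOR_RGB2HSV);m=cv2.inRange(h,(0,150,80),(6,255,255))
ys,xs=np.nonzero(m[250:320,330:400]);print(np.c_[xs+330,ys+250].min(0),np.c_[xs+330,ys+250].max(0));print(onz(get_calibration("top"),[[357,292]],.006))
E
```

```text
[0.59477495 0.35597906 0.26700748] [-0.47188084 -0.03244052 -2.32697122] {'vfov': 65.70646984690485, 'cx': 318.81755141400595, 'cy': 226.5693510450442, 'xyz': array([0.53229321, 0.37970385, 0.40149587]), 'attitude': array([0.81724768, 0.56095343, 0.07499925, 0.1086858 ])}
[347 277] [381 305]
[[0.42752431 0.08039307 0.006     ]]
```

View pics/s2.png

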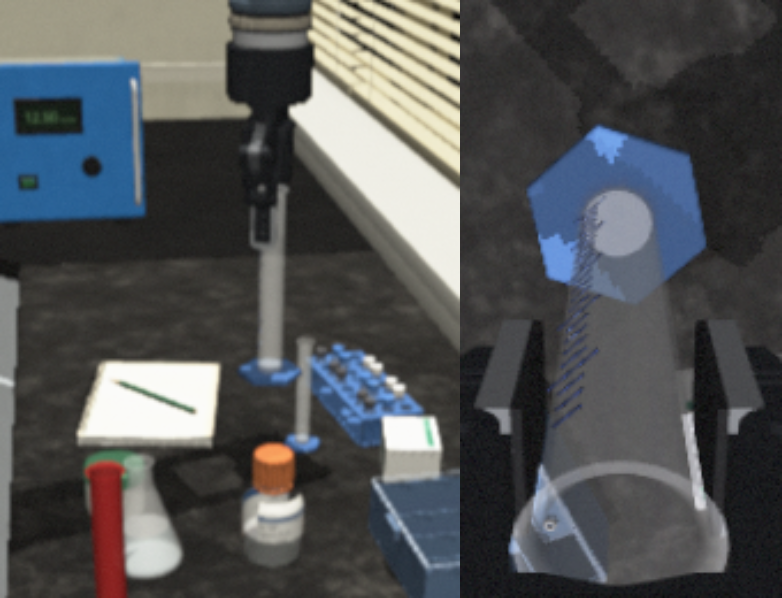

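The picture shows the cylinder held upright in the jaws with its foot well clear. The foot centre is at wrist pixel of about (318,222.5), and the side view shows it about vertical.

```bash
python3 - <<'E'
from h import *
c=get_calibration("wrist");s=sense()
f=onz(c,[[318.3,222.6]],.135,True)[0];print(f,"foot rel tool mm",R.from_quat(s["tool_rot"]).inv().apply(f-s["tcp_pos"])*1e3, s["tcp_pos"])
E
```

```text
[0.59411301 0.35405302 0.135     ] foot rel tool mm [ -1.53701885  -0.66717002 128.92828079] [0.59346825 0.35544166 0.26393008]
```

Call:
play_rows:
  rows:
    - [[0,0,0],[-2,-12,0],1]
    - [[0,0,0],[-4,-24,0],1]
    - [[0,0,0],[-6,-32,0],1]
    - [[0,0,0],[-6,-32,0],1]
    - [[0,0,0],[-6,-32,0],1]
    - [[0,0,0],[-6,-32,0],1]
    - [[0,0,0],[-6,-32,0],1]
    - [[0,0,0],[-6,-32,0],1]
    - [[0,0,0],[-6,-32,0],1]
    - [[0,0,0],[-6,-32,0],1]
    - [[0,0,0],[-4,-28,0],1]
    - [[0,0,0],[-2,-16,0],1]

```text
t: 4.52
tcp_pos: [0.528, 0.0175, 0.2653]
tool_rot: [0.184, 0.983, -0.001, -0.001]
force: [-0.6, 0.4, -1.0]
finger_gap: 0.322
gripper_force: 39.8
```

Call:
play_rows:
  rows:
    - [[0,0,0],[3,-10,0],1]
    - [[0,0,0],[5,-20,0],1]
    - [[0,0,0],[6,-22,0],1]
    - [[0,0,0],[6,-22,0],1]
    - [[0,0,0],[6,-22,0],1]
    - [[0,0,0],[5,-16,0],1]
    - [[0,0,0],[2,-8,0],1]
    - [[0,0,0],[0,0,20],1]
    - [[0,0,0],[0,0,25],1]
    - [[0,0,0],[0,0,20],1]
    - [[0,0,0],[0,0,10],1]
    - [[0,0,0],[0,0,0],1]

```text
t: 5.52
tcp_pos: [0.4541, -0.0781, 0.1889]
tool_rot: [0.183, 0.983, 0.001, -0.003]
force: [0.0, -1.1, -0.8]
finger_gap: 0.317
gripper_force: 39.8
```

```bash
python3 - <<'E'
from h import *
c=get_calibration("wrist");s=sense();print(s["tcp_pos"],s["q"],c)
q,d=snapshot("wrist");p,_=snapshot("side")
cv2.imwrite("pics/s3.png",np.hstack([cv2.resize(p[200:420,220:420,::-1],(400,440)),q[20:460,120:520,::-1]]))
E
```

```text
[ 0.45407562 -0.07805205  0.18893422] [-4.13754953e-01  3.90630937e-01  1.88312844e+00  4.30774067e-04
  8.74170655e-01 -1.61729719e+00] {'vfov': 65.70646984690485, 'cx': 318.81755141400595, 'cy': 226.5693510450442, 'xyz': array([ 0.39254486, -0.05464906,  0.32393002]), 'attitude': array([0.81753144, 0.5613619 , 0.07285974, 0.10586131])}
```

View pics/s3.png

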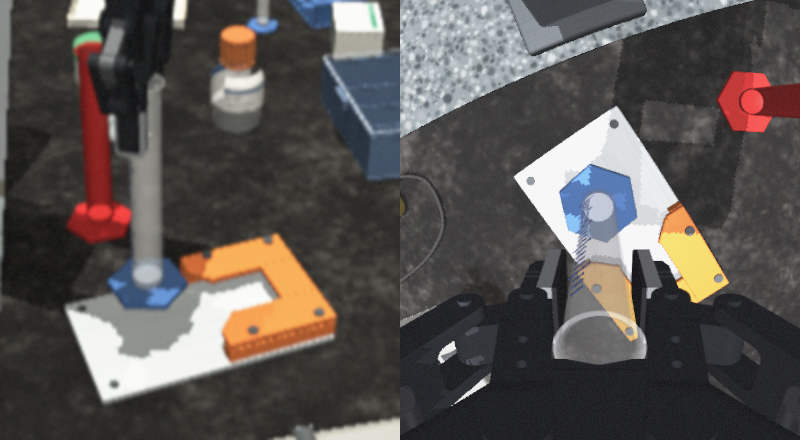

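The foot hovers over the apron, with its centre at wrist pixel (318,223). The plate's front corners are at wrist pixels (234,197) and (337,127), and the orange U lies beyond.

```bash
python3 - <<'E'
from h import *
c=get_calibration("wrist");s=sense();p=s["tcp_pos"];Rt=R.from_quat(s["tool_rot"])
print(onz(c,[[234,197],[337,127]],.006,True).round(4));f=onz(c,[[318,223]],.057,True)[0];print("foot",f,p,Rt.as_matrix().round(3))
x=np.array([np.cos(np.radians(13)),np.sin(np.radians(13)),0]);seat=np.array([.5466,-.0615,.006])
print("foot in dock",(f-seat)@x,(f-seat)@[-x[1],x[0],0])
print("to apron",Rt.inv().apply(seat-.095*x-[f[0],f[1],.006])*1e3,"x dir tool",Rt.inv().apply(x))
E
```

```text
[[ 0.4216 -0.1467  0.006 ]
 [ 0.3977 -0.0402  0.006 ]]
foot [ 0.45842921 -0.08072531  0.057     ] [ 0.45588971 -0.07881979  0.19107671] [[-0.933  0.359 -0.001]
 [ 0.359  0.933  0.001]
 [ 0.001  0.    -1.   ]]
foot in dock -0.09023573117326408 0.001101550106013342
to apron [ 3.33108727e+00 -3.57987721e+00  2.62075263e-03] x dir tool [-8.28616583e-01  5.59816060e-01 -7.32920837e-04]
```

Call:
play_rows:
  rows:
    - [[0,0,0],[0,0,14],1]
    - [[0,0,0],[0,0,14],1]
    - [[0,0,0],[0,0,8],1]
    - [[0,0,0],[0,0,4],1]
    - [[0,0,0],[0,0,2],1]
    - [[0,0,0],[0,0,0],1]
    - [[0,0,0],[0,0,0],1]

```text
t: 6.2
tcp_pos: [0.4564, -0.0794, 0.1498]
tool_rot: [0.183, 0.983, -0.0, 0.001]
force: [0.1, 0.5, -1.6]
finger_gap: 0.322
gripper_force: 39.8
```

Call:
play_rows:
  rows:
    - [[0,0,0],[0,0,1],1]
    - [[0,0,0],[0,0,1],1]
    - [[0,0,0],[0,0,0],1]
    - [[0,0,0],[0,0,0],1]

```text
t: 6.53
tcp_pos: [0.456, -0.0793, 0.1475]
tool_rot: [0.183, 0.983, -0.0, 0.0]
force: [0.4, 0.4, -0.5]
finger_gap: 0.313
gripper_force: 39.8
```

Call:
play_rows:
  rows:
    - [[0,0,0],[0,0,1],1]
    - [[0,0,0],[0,0,1],1]
    - [[0,0,0],[0,0,0],1]
    - [[0,0,0],[0,0,0],1]

```text
t: 6.87
tcp_pos: [0.4559, -0.0793, 0.1452]
tool_rot: [0.183, 0.983, 0.0, -0.0]
force: [-0.0, -0.9, -1.4]
finger_gap: 0.316
gripper_force: 39.8
```

Call:
play_rows:
  rows:
    - [[0,0,0],[0,0,1],1]
    - [[0,0,0],[0,0,0],1]
    - [[0,0,0],[0,0,0],1]

```text
t: 7.12
tcp_pos: [0.4559, -0.0792, 0.1442]
tool_rot: [0.183, 0.983, 0.0, -0.0]
force: [0.9, -0.2, -0.9]
finger_gap: 0.314
gripper_force: 39.8
```

Call:
play_rows:
  rows:
    - [[0,0,0],[0,0,1],1]
    - [[0,0,0],[0,0,0],1]
    - [[0,0,0],[0,0,0],1]

```text
t: 7.37
tcp_pos: [0.4563, -0.0795, 0.1438]
tool_rot: [0.183, 0.983, -0.0, 0.001]
force: [-0.8, 0.1, 4.1]
finger_gap: 0.319
gripper_force: 40.1
```

Call:
play_rows:
  rows:
    - [[0,0,0],[0,0,1],1]
    - [[0,0,0],[0,0,0],1]
    - [[0,0,0],[0,0,0],1]

```text
t: 7.62
tcp_pos: [0.4566, -0.0797, 0.1438]
tool_rot: [0.183, 0.983, -0.0, 0.001]
force: [-2.7, 0.2, 14.1]
finger_gap: 0.321
gripper_force: 40.8
```

Call:
play_rows:
  rows:
    - [[0,0,0],[0,0,-1.5],1]
    - [[0,0,0],[-4,2.6,0],1]
    - [[0,0,0],[-7,4.6,0],1]
    - [[0,0,0],[-7,4.6,0],1]
    - [[0,0,0],[-7,4.6,0],1]
    - [[0,0,0],[-7,4.6,0],1]
    - [[0,0,0],[-7,4.6,0],1]
    - [[0,0,0],[-7,4.6,0],1]
    - [[0,0,0],[0,0,0],1]
    - [[0,0,0],[0,0,0],1]

```text
t: 8.45
tcp_pos: [0.5112, -0.0682, 0.1444]
tool_rot: [0.182, 0.983, -0.001, 0.001]
force: [-1.3, -1.9, 6.0]
finger_gap: 0.32
gripper_force: 42.7
```

```bash
python3 - <<'E'
from h import *
c=get_calibration("wrist");s=sense();print(s["tcp_pos"],s["force"],c)
q,d=snapshot("wrist");p,_=snapshot("side")
cv2.imwrite("pics/s4.png",np.hstack([cv2.resize(p[220:420,230:410,::-1],(396,440)),q[20:460,120:520,::-1]]))
E
```

```text
[ 0.51119877 -0.06815804  0.14436322] [-1.31752172 -1.85899644  6.00661951] {'vfov': 65.70646984690485, 'cx': 318.81755141400595, 'cy': 226.5693510450442, 'xyz': array([ 0.44857659, -0.04419487,  0.27875888]), 'attitude': array([0.81685485, 0.56132384, 0.0748483 , 0.10982455])}
```

View pics/s4.png

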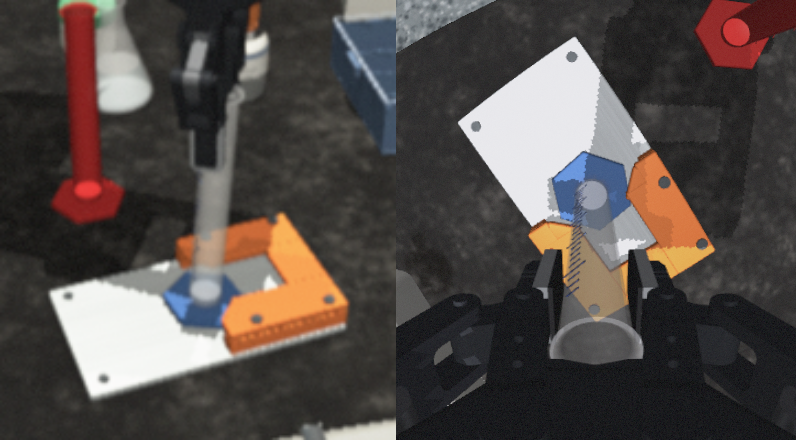

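The foot is part-way under the rim. The foot and stem are at wrist pixel (317,214), about 8 px behind where they were, so the tube may lean a little. I'll quantify that.

```bash
python3 - <<'E'
from h import *
c=get_calibration("wrist");s=sense();p=s["tcp_pos"];Rt=R.from_quat(s["tool_rot"])
x=np.array([np.cos(np.radians(13)),np.sin(np.radians(13)),0]);y=np.array([-x[1],x[0],0])
# wrist plate corners (crop offset -396+120,+20)
F=onz(c,[[458-276,122+20],[575-276,38+20]],.006,True);print(F.round(4));fm=F.mean(0)
for z,u in((.012,[591-276,191+20]),(.016,[593-276,195+20])):
    f=onz(c,[u],z,True)[0];print("foot",f.round(4),"tcp-foot dock",(p-f)@x,(p-f)@y,"dock x,y",(f-fm)@x-.145,(f-fm)@y)
S=get_calibration("side")
a=onz(S,[[205/2.2+230,292/2.2+220]],.018)[0];print("side stem",a.round(4))
Rs=R.from_quat(S["attitude"]);f0=240/np.tan(np.radians(S["vfov"])/2)
for z in(.018,.186):
    v=Rs.inv().apply(np.array([a[0],a[1],z])-S["xyz"]);uv=v[:2]/v[2]*f0+[S["cx"],S["cy"]];print("vertical would be",(uv-[230,220])*2.2)
E
```

```text
[[ 0.4182 -0.1445  0.006 ]
 [ 0.395  -0.0392  0.006 ]]
foot [ 0.5043 -0.0689  0.012 ] tcp-foot dock 0.006782349935031211 -0.0007857608549620318 dock x,y -0.0446440338442574 0.0003562919944621422
foot [ 0.5068 -0.0683  0.016 ] tcp-foot dock 0.004233559724744353 -0.0008647258467986756 dock x,y -0.04209524363397053 0.00043525698629878697
side stem [ 0.5076 -0.0686  0.018 ]
vertical would be [205. 292.]
vertical would be [206.65485075  94.1054429 ]
```

The tube leans about 3–5° forward because the foot dragged. I'll release it so it settles upright, recentre the jaws over it, regrip harder and raise the foot a touch.

Call:
play_rows:
  rows:
    - [[0,0,0],[0,0,-0.7],0.9]
    - [[0,0,0],[0,0,0],0.6]
    - [[0,0,0],[0,0,0],0.4]
    - [[0,0,0],[0,0,0],0.3]
    - [[0,0,0],[0,0,0],0.3]
    - [[0,0,0],[2,-1.4,0],0.3]
    - [[0,0,0],[2,-1.4,0],0.3]
    - [[0,0,0],[0,0,0],0.3]
    - [[0,0,0],[0,0,0],0.3]

```text
t: 9.3
tcp_pos: [0.5047, -0.0688, 0.1445]
tool_rot: [0.183, 0.983, 0.0, -0.0]
force: [-0.4, -0.7, 0.1]
finger_gap: 0.7
gripper_force: 0.0
```

```bash
python3 - <<'E'
from h import *
c=get_calibration("wrist");s=sense();print(s["tcp_pos"],s["force"],s["finger_gap"],c)
q,d=snapshot("wrist");p,_=snapshot("side")
cv2.imwrite("pics/s5.png",np.hstack([cv2.resize(p[220:420,230:410,::-1],(396,440)),q[20:460,120:520,::-1]]))
E
```

```text
[ 0.50469848 -0.06878105  0.1444779 ] [-0.41977994 -0.68605383  0.09192866] 0.7004088963443897 {'vfov': 65.70646984690485, 'cx': 318.81755141400595, 'cy': 226.5693510450442, 'xyz': array([ 0.44244391, -0.04501221,  0.27907091]), 'attitude': array([0.81733776, 0.56096578, 0.07424376, 0.10846306])}
```

View pics/s5.png

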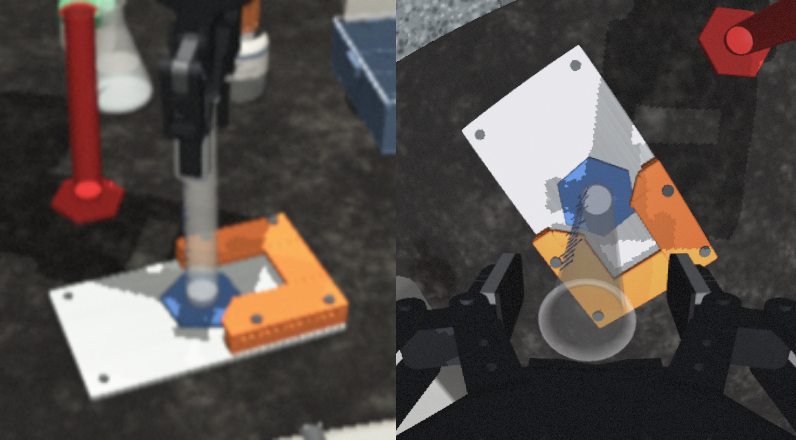

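The cylinder now stands upright in the slot mouth. Its stem is at wrist pixel (321,219), the rim circle's centre at (311,339), and the plate corners at (186,150) and (302,65).

```bash
python3 - <<'E'
from h import *
c=get_calibration("wrist");s=sense();p=s["tcp_pos"];Rt=R.from_quat(s["tool_rot"])
x=np.array([np.cos(np.radians(13)),np.sin(np.radians(13)),0]);y=np.array([-x[1],x[0],0])
F=onz(c,[[462-276,130+20],[579-276,45+20]],.006,True);fm=F.mean(0);print(F.round(4))
st=onz(c,[[321,219]],.022,True)[0];rm=onz(c,[[311,339]],.186,True)[0]
for f in(st,rm):print(f.round(4),"dock",(f-fm)@x-.145,(f-fm)@y,"tool rel",Rt.inv().apply(f-p)*1e3)
E
```

```text
[[ 0.4187 -0.1445  0.006 ]
 [ 0.3946 -0.0389  0.006 ]]
[ 0.5029 -0.0667  0.022 ] dock -0.0456046024834271 0.0027051577177635592 tool rel [  2.78226406   1.27802328 122.56720412]
[ 0.4972 -0.0685  0.186 ] dock -0.051617915576492604 0.0021958017092840367 tool rel [  7.44652755  -2.5088981  -41.43378139]
```

Call:
play_rows:
  rows:
    - [[0,0,0],[3,0,-1],0.3]
    - [[0,0,0],[0,0,0],0.6]
    - [[0,0,0],[0,0,0],1]
    - [[0,0,0],[0,0,0],1]
    - [[0,0,0],[0,0,0],1]
    - [[0,0,0],[0,0,0],1]
    - [[0,0,0],[0,0,0],1]
    - [[0,0,0],[0,0,-1.5],1]
    - [[0,0,0],[0,0,-1],1]
    - [[0,0,0],[0,0,0],1]
  grip_force: 80

```text
t: 10.23
tcp_pos: [0.5019, -0.0677, 0.1479]
tool_rot: [0.183, 0.983, -0.0, -0.0]
force: [-1.4, 0.6, -1.9]
finger_gap: 0.312
gripper_force: 78.5
```

Call:
play_rows:
  rows:
    - [[0,0,0],[-3,2,0],1]
    - [[0,0,0],[-5,3,0],1]
    - [[0,0,0],[-5.4,3.2,0],1]
    - [[0,0,0],[-5.4,3.2,0],1]
    - [[0,0,0],[-5.4,3.2,0],1]
    - [[0,0,0],[-4,2.4,0],1]
    - [[0,0,0],[-2.4,1.6,0],1]
    - [[0,0,0],[0,0,0],1]
    - [[0,0,0],[0,0,0],1]

```text
t: 10.98
tcp_pos: [0.5374, -0.0612, 0.1479]
tool_rot: [0.183, 0.983, -0.0, -0.0]
force: [-0.4, -0.4, -1.7]
finger_gap: 0.311
gripper_force: 78.6
```

Free so far, at about x = -10 mm. I'll creep in until contact.

Call:
play_rows:
  rows:
    - [[0,0,0],[-1.7,1.1,0],1]
    - [[0,0,0],[-1.7,1.1,0],1]
    - [[0,0,0],[-1.7,1.1,0],1]
    - [[0,0,0],[0,0,0],1]
    - [[0,0,0],[0,0,0],1]

```text
t: 11.4
tcp_pos: [0.5435, -0.0602, 0.148]
tool_rot: [0.183, 0.983, -0.0, 0.0]
force: [-0.7, 0.7, -0.8]
finger_gap: 0.311
gripper_force: 78.6
```

Call:
play_rows:
  rows:
    - [[0,0,0],[-1.3,0.9,0],1]
    - [[0,0,0],[-1.3,0.9,0],1]
    - [[0,0,0],[0,0,0],1]
    - [[0,0,0],[0,0,0],1]

```text
t: 11.73
tcp_pos: [0.5466, -0.0594, 0.148]
tool_rot: [0.183, 0.983, -0.0, 0.0]
force: [-1.0, 0.2, -2.0]
finger_gap: 0.313
gripper_force: 78.6
```

Call:
play_rows:
  rows:
    - [[0,0,0],[-1.2,0.8,0],1]
    - [[0,0,0],[0,0,0],1]
    - [[0,0,0],[0,0,0],1]

```text
t: 11.98
tcp_pos: [0.5477, -0.059, 0.148]
tool_rot: [0.183, 0.983, 0.0, -0.0]
force: [0.4, 0.1, -1.4]
finger_gap: 0.313
gripper_force: 78.6
```

Call:
play_rows:
  rows:
    - [[0,0,0],[-1.2,0.8,0],1]
    - [[0,0,0],[0,0,0],1]
    - [[0,0,0],[0,0,0],1]

```text
t: 12.23
tcp_pos: [0.5487, -0.0588, 0.1479]
tool_rot: [0.183, 0.983, -0.0, -0.001]
force: [-1.2, -0.2, -0.7]
finger_gap: 0.312
gripper_force: 78.6
```

Call:
play_rows:
  rows:
    - [[0,0,0],[-1.2,0.8,0],1]
    - [[0,0,0],[0,0,0],1]
    - [[0,0,0],[0,0,0],1]

```text
t: 12.48
tcp_pos: [0.5497, -0.0586, 0.1478]
tool_rot: [0.183, 0.983, -0.0, -0.001]
force: [-3.2, -1.6, -0.6]
finger_gap: 0.315
gripper_force: 78.8
```

Contact at the slot's end. I'll ease back 0.7 mm, lower, and release.

Call:
play_rows:
  rows:
    - [[0,0,0],[0.6,-0.4,0],1]
    - [[0,0,0],[0,0,1],1]
    - [[0,0,0],[0,0,1],1]
    - [[0,0,0],[0,0,0.7],1]
    - [[0,0,0],[0,0,0],1]
    - [[0,0,0],[0,0,0],1]

```text
t: 12.98
tcp_pos: [0.5497, -0.0584, 0.1459]
tool_rot: [0.183, 0.983, 0.0, -0.0]
force: [-5.1, -1.1, 4.6]
finger_gap: 0.311
gripper_force: 79.3
```

Call:
play_rows:
  rows:
    - [[0,0,0],[0,0,0],0.9]
    - [[0,0,0],[0,0,0],0.6]
    - [[0,0,0],[0,0,0],0.3]
    - [[0,0,0],[0,0,0],0.2]
    - [[0,0,0],[0,0,0],0.2]
    - [[0,0,0],[0,0,0],0.2]
    - [[0,0,0],[0,0,-10],0.2]
    - [[0,0,0],[0,0,-20],0.2]
    - [[0,0,0],[0,0,-25],0.2]
    - [[0,0,0],[0,0,-25],0.2]
    - [[0,0,0],[0,0,-15],0.2]
    - [[0,0,0],[0,0,0],0.2]

```text
t: 13.98
tcp_pos: [0.5525, -0.0592, 0.2448]
tool_rot: [0.183, 0.983, -0.0, 0.005]
force: [0.4, -0.0, -0.4]
finger_gap: 0.799
gripper_force: 0.0
```

```bash
python3 - <<'E'
from h import *
c=get_calibration("wrist");s=sense();print(s["t"],s["tcp_pos"],s["force"],c)
q,d=snapshot("wrist");p,_=snapshot("side")
cv2.imwrite("pics/s6.png",np.hstack([cv2.resize(p[220:420,230:410,::-1],(396,440)),q[20:460,120:520,::-1]]))
E
```

```text
13.9833 [ 0.55254779 -0.05922786  0.24475209] [ 0.39634994 -0.0327536  -0.38501653] {'vfov': 65.70646984690485, 'cx': 318.81755141400595, 'cy': 226.5693510450442, 'xyz': array([ 0.48905732, -0.03509149,  0.37871523]), 'attitude': array([0.8167361 , 0.56070923, 0.07724967, 0.11215969])}
```

View pics/s6.png

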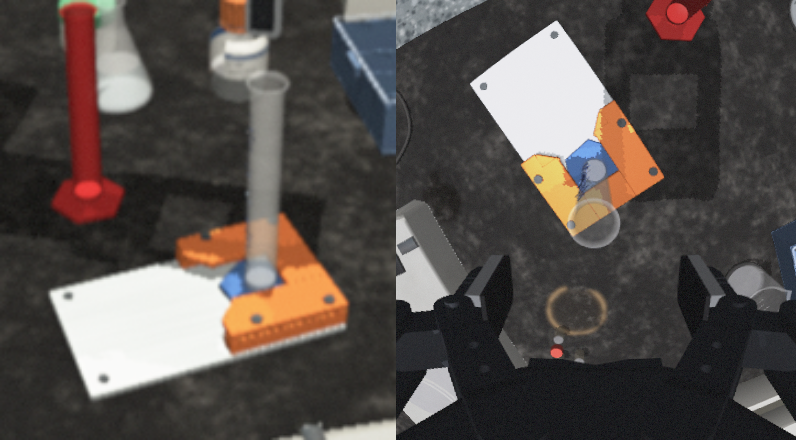

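The cylinder stands upright and released at the end of the slot: stem at wrist pixel (319,190), rim at (318,243), plate corners at (194,102) and (281,40). A final numeric check follows.

```bash
python3 - <<'E'
from h import *
c=get_calibration("wrist")
x=np.array([np.cos(np.radians(13)),np.sin(np.radians(13)),0]);y=np.array([-x[1],x[0],0])
F=onz(c,[[470-276,82+20],[557-276,21+20]],.006,True);fm=F.mean(0)
S=get_calibration("side");T=np.array([.5466,-.0615,0])
for u,z in(((595-276,170+20),.022),((594-276,223+20),.186)):
    f=onz(c,[u],z,True)[0];print(f.round(4),"dock",(f-fm)@x-.145,(f-fm)@y)
for u,z in(((261,277),.022),((268,83),.186)):
    f=onz(S,[[u[0]/2.2+230,u[1]/2.2+220]],z)[0];print("side",f.round(4),(f-T)@x,(f-T)@y)
E
```

```text
[ 0.5435 -0.0561  0.022 ] dock -0.0002076304195253731 0.001256086413876556
[ 0.5442 -0.057   0.186 ] dock 0.0002632998069065917 0.00022282645795309192
side [ 0.55   -0.0627  0.022 ] 0.0030157952437572543 -0.001933528353890251
side [ 0.5504 -0.0602  0.186 ] 0.003958450314324901 0.00045356172964103
```

Fully home and upright, and the gripper is clear above it.

```bash
python3 -c "
from station import *
print(sign_off())"
```

```text
the job is handed in; nothing more can be done
None
```

The blue-footed cylinder is standing upright and released at the end of the dock slot, measured within about 4 mm of the fully-home point; I handed it in after about 14 s of robot time, but sign-off gave no verdict back.

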